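# Put the holiday window shelf back in order

### The arm

A 6-joint arm with a two-finger parallel gripper is mounted at the origin on the work surface. World frame = base frame: x ahead of the robot, y to its left, z up, the work surface at z = 0. Lengths are in mm, angles in rad, forces in N, time in s.
With the tool pointing down it reaches from about 275 to 825 mm from the base axis. Payload 4.9 kg.
Tool frame: the origin (TCP) lies at the very end of the fingers, on their centre line; the grasp point (between the pads) lies 19 mm behind it; z points along the fingers, y is the line along which they close (so a half turn about z gives the same grasp; the last joint's range is limited). The gripper opens to 85 mm and grips with 20 to 120 N. Pads are 22 mm wide; open, the fingers measure 114 mm over their backs; the gripper's body (76 mm by 85 mm) begins 54 mm behind the grasp point. The pads swing forward as they close: fully open they stand 13 mm farther back than shut.
Start: joints at [1.004, 0.326, -0.193, 1.052, 0, 1.437], TCP at [230.675, 499.307, 231.281] pointing down, gripper open.
Joint ranges: [-2.65, 2.65], [-0.97, 1.79], [-1.3, 1.35], [-1.93, 2.1], [-1.47, 1.37], [-3.14, 3.14]. Speed limits (rad/s): [2.57, 2.57, 3.14, 3.14, 3.14, 3.14].

### API

Orientations are given as [roll, pitch, yaw] about the fixed x, y, z axes, in that order (R = Rz(yaw) Ry(pitch) Rx(roll)).
In Python, from bench import bot, solve_ik, imaging gives the robot as it stands. Calls block until the motion is done:
- bot.move_ptp(position, orientation): joint-space move of the TCP to a pose.
- bot.movel(position, rot=None, max_speed=150, threshold=None): straight line of the TCP; rot=None keeps the orientation; max_speed is the mean speed in mm/s. With threshold (N) it stops when the force on the tool has changed by that much, and returns True; else False.
- bot.move_j(angles): joint-space move.
- bot.grip(opening, effort=None): opening from 0.0 (shut) to 1.0 (fully open); effort is the grip in N (None keeps the last); returns when the fingers have stopped.
- bot.dwell(seconds).
- solve_ik(position, orientation): joint angles nearest the present ones, or None.
- bot.get_state(): the state.
- imaging.capture(name): name is "side" or "top" or "wrist"; returns the picture (480x640x3 uint8, blue, green, red); there is no depth.
- imaging.camera_model(name): a dict with "K" (3x3 intrinsics, pixels), "position" and "rotation" of the camera in the world. Camera axes: x right, y up, looking along -z (the intrinsics and any distortion apply to the point x, -y, -z); pixel columns grow to the right and rows downward; lengths in mm; the calibration is good to about 2 mm. A picture is of the moment at which its call begins: read the wrist's pose just before it. camera_model takes no time and is no camera call; for the wrist camera it gives the pose at the moment of the call.
A pose or a line that the arm cannot do raises bot.IKError and nothing moves.
- bot.sign_off(): hands the job in; it is judged then, once.
The state is a dict: "t": time; "qpos": joint angles; "joint_velocities": joint speeds; "effort": joint torques, N m; "tcp_pos": TCP position; "orientation": TCP orientation; "contact_force": force on the tool from outside, world axes, zero at the start; "wrist_torque": the same for the moment, N m; "opening": opening from 0.0 (shut) to 1.0 (fully open); "gripper_force": force on a finger pad.
Only numpy, scipy, OpenCV 4.12 (cv2) and the standard library are available. Lean on these libraries where they do the work, as an engineer would, in place of code of your own. Each camera call takes 0.05 s, during which the arm holds its last target. There are 200 camera calls.

### The job

The window shelf has been knocked about. Stand every fallen steel canister upright again, lid up, wholly on the teal mat, and lay every dreidel flat on its side in a compartment of its own in the bamboo tray, with its body down on the compartment floor and its stem in that compartment's notch. Leave the menorah, the glass candle cup and the candle box where they are, neither shoved nor tipped.

Things in the scene. Friction and masses are not known exactly. Their poses are not given: they have to be found in the camera images.
- can0: small square steel canister (absent in some runs), starts on its side: body 48 x 48 mm, 78 mm tall, then a round lid 40 mm across, 10 mm high, then a knob 16 mm across, 10 mm high; about 0.2 kg. Origin: centre of the square body, 39 mm above the base; z runs from base to lid knob, x and y square to the flat sides. All canisters alike
- can1: small square steel canister (absent in some runs), starts on its side: body 48 x 48 mm, 78 mm tall, then a round lid 40 mm across, 10 mm high, then a knob 16 mm across, 10 mm high; about 0.2 kg. Origin: centre of the square body, 39 mm above the base; z runs from base to lid knob, x and y square to the flat sides. All canisters alike
- can2: small square steel canister (absent in some runs), starts on its side: body 48 x 48 mm, 78 mm tall, then a round lid 40 mm across, 10 mm high, then a knob 16 mm across, 10 mm high; about 0.2 kg. Origin: centre of the square body, 39 mm above the base; z runs from base to lid knob, x and y square to the flat sides. All canisters alike
- dreidel0: blue acrylic dreidel (absent in some runs), lying on a flat side: square body 34 x 34 mm, 32 mm long; at one end a cone tip 14 mm long, at the other a round stem 10 mm thick, 24 mm long; about 45 g. Origin: centre of the square body; z runs from tip (-30 mm) to stem end (+40 mm), x and y square to the flat sides. All alike
- stem0 (a point): end of the stem of dreidel0
- dreidel1: blue acrylic dreidel (absent in some runs), lying on a flat side: square body 34 x 34 mm, 32 mm long; at one end a cone tip 14 mm long, at the other a round stem 10 mm thick, 24 mm long; about 45 g. Origin: centre of the square body; z runs from tip (-30 mm) to stem end (+40 mm), x and y square to the flat sides. All alike
- stem1 (a point): end of the stem of dreidel1
- dreidel2: blue acrylic dreidel (absent in some runs), lying on a flat side: square body 34 x 34 mm, 32 mm long; at one end a cone tip 14 mm long, at the other a round stem 10 mm thick, 24 mm long; about 45 g. Origin: centre of the square body; z runs from tip (-30 mm) to stem end (+40 mm), x and y square to the flat sides. All alike
- stem2 (a point): end of the stem of dreidel2
- mat_top (a point): centre of the top of the teal silicone mat, fixed to the shelf: 130 mm along its x, 340 mm along its y, top 4 mm above the shelf; z up
- tray: low bamboo tray, fixed: x -42 to 44 mm, y -108 to 108 mm, origin under it at shelf height. Three compartments along y: floor 5 mm up, 44 mm wide (y), x -36 to 24 mm. Low walls 12 mm above the shelf, 20 mm wide between compartments. High end wall at x 24 to 44 mm, 30 mm above the shelf, with a stem notch 16 mm wide, open through and down to the floor, mid-line of each compartment
- slot0 (a point): point on the floor of a compartment of the tray at y = -64 mm of the tray, below where the centre of a dreidel's square body (17 mm up) belongs; x points to the compartment's stem notch, z up
- slot1 (a point): point on the floor of a compartment of the tray at y = 0 mm of the tray, below where the centre of a dreidel's square body (17 mm up) belongs; x points to the compartment's stem notch, z up
- slot2 (a point): point on the floor of a compartment of the tray at y = 64 mm of the tray, below where the centre of a dreidel's square body (17 mm up) belongs; x points to the compartment's stem notch, z up
- menorah: polished chrome menorah, 180 mm tall and 260 mm wide, on a round foot 100 mm across; origin under the foot. Bystander
- votive: small green glass candle cup, 60 mm across and 60 mm tall; origin under its centre. Bystander
- candle_box: cardboard box of candles, 50 x 120 x 30 mm; origin under its centre. Bystander
Things that resemble listed ones, but are neither listed nor needed, are in the scene too. What is shaped like the can0 but orange is not meant. Leave any orange look-alike of the dreidel0 alone.

How it is judged (in metres and radians):
At the end, for the whole second after the job is handed in: Each canister stands lid up (within 0.12 rad) on the mat, its middle 18 mm or more inside its edges. Each dreidel lies level (0.15 rad) on a compartment floor, body centre within 12 mm along and 10 mm across of the slot point, stem end at the notch side. All released, at rest (angle between each of can0, can1, can2's own z axis and vertical below 0.12 rad and x of can0 in the frame of mat_top between -0.047 and 0.047 m and y of can0 in the frame of mat_top between -0.152 and 0.152 m and z of can0 in the frame of mat_top between 0.034 and 0.045 m and linear speed of each of can0, can1, can2, dreidel0, dreidel1, dreidel2 below 0.02 m/s and x of can1 in the frame of mat_top between -0.047 and 0.047 m and y of can1 in the frame of mat_top between -0.152 and 0.152 m and z of can1 in the frame of mat_top between 0.034 and 0.045 m and x of can2 in the frame of mat_top between -0.047 and 0.047 m and y of can2 in the frame of mat_top between -0.152 and 0.152 m and z of can2 in the frame of mat_top between 0.034 and 0.045 m and ((x of dreidel0 in the frame of slot0 between -0.012 and 0.012 m and y of dreidel0 in the frame of slot0 between -0.01 and 0.01 m and z of dreidel0 in the frame of slot0 between 0.012 and 0.022 m and x of stem0 in the frame of slot0 above 0.025 m) or (x of dreidel0 in the frame of slot1 between -0.012 and 0.012 m and y of dreidel0 in the frame of slot1 between -0.01 and 0.01 m and z of dreidel0 in the frame of slot1 between 0.012 and 0.022 m and x of stem0 in the frame of slot1 above 0.025 m) or (x of dreidel0 in the frame of slot2 between -0.012 and 0.012 m and y of dreidel0 in the frame of slot2 between -0.01 and 0.01 m and z of dreidel0 in the frame of slot2 between 0.012 and 0.022 m and x of stem0 in the frame of slot2 above 0.025 m)) and angle between dreidel0's own z axis and vertical between 1.42 and 1.72 rad and ((x of dreidel1 in the frame of slot0 between -0.012 and 0.012 m and y of dreidel1 in the frame of slot0 between -0.01 and 0.01 m and z of dreidel1 in the frame of slot0 between 0.012 and 0.022 m and x of stem1 in the frame of slot0 above 0.025 m) or (x of dreidel1 in the frame of slot1 between -0.012 and 0.012 m and y of dreidel1 in the frame of slot1 between -0.01 and 0.01 m and z of dreidel1 in the frame of slot1 between 0.012 and 0.022 m and x of stem1 in the frame of slot1 above 0.025 m) or (x of dreidel1 in the frame of slot2 between -0.012 and 0.012 m and y of dreidel1 in the frame of slot2 between -0.01 and 0.01 m and z of dreidel1 in the frame of slot2 between 0.012 and 0.022 m and x of stem1 in the frame of slot2 above 0.025 m)) and angle between dreidel1's own z axis and vertical between 1.42 and 1.72 rad and ((x of dreidel2 in the frame of slot0 between -0.012 and 0.012 m and y of dreidel2 in the frame of slot0 between -0.01 and 0.01 m and z of dreidel2 in the frame of slot0 between 0.012 and 0.022 m and x of stem2 in the frame of slot0 above 0.025 m) or (x of dreidel2 in the frame of slot1 between -0.012 and 0.012 m and y of dreidel2 in the frame of slot1 between -0.01 and 0.01 m and z of dreidel2 in the frame of slot1 between 0.012 and 0.022 m and x of stem2 in the frame of slot1 above 0.025 m) or (x of dreidel2 in the frame of slot2 between -0.012 and 0.012 m and y of dreidel2 in the frame of slot2 between -0.01 and 0.01 m and z of dreidel2 in the frame of slot2 between 0.012 and 0.022 m and x of stem2 in the frame of slot2 above 0.025 m)) and angle between dreidel2's own z axis and vertical between 1.42 and 1.72 rad); the robot touches nothing.
It fails at once if the menorah is shoved more than 30 mm or tipped (distance of menorah from where it was at the start of the episode above 0.03 m or angle between menorah's own z axis and vertical above 0.3 rad).
It fails at once if the glass candle cup is shoved more than 30 mm or tipped (distance of votive from where it was at the start of the episode above 0.03 m or angle between votive's own z axis and vertical above 0.3 rad).
It fails at once if the candle box is shoved more than 30 mm or tipped (distance of candle_box from where it was at the start of the episode above 0.03 m or angle between candle_box's own z axis and vertical above 0.3 rad).
Of can0, can1, can2 only 2 to 3 are there at a start; the rules pass over those that are not, and their reading is None.
Of dreidel0, dreidel1, dreidel2 only 2 to 3 are there at a start; the rules pass over those that are not, and their reading is None.
At some moment in a run one of can0, can1, can2, dreidel0, dreidel1, dreidel2 may be knocked a few centimetres aside while the robot is not near it.
Once in a run the grip may slacken for a moment while it holds something.
It also fails if it takes over 210 s, if anything falls off the work surface, if the arm or the gripper's body presses on something with over 40 N, if the wrist force passes 120 N, or if a joint passes its speed limit or range.

## Working session

There is one attempt and no reset: what is moved stays moved. The work goes in short steps, each a Python script; the robot and the scene stay as the last script left them, time stands still between calls to the robot, and variables do not carry over. Pictures are saved under pics/ and viewed, at most 14 in all, crops included, and the job is handed in when it is done.

```bash
mkdir -p pics; ls; python3 - <<'E'
from bench import bot, imaging
import cv2, numpy as np
for n in ("top","side"):
    cv2.imwrite(f"pics/{n}0.png", imaging.capture(n)); m=imaging.camera_model(n); print(n,{k:np.round(v,3).tolist() if not isinstance(v,str) else v for k,v in m.items()})
s=bot.get_state(); print(s["t"],s["orientation"],s["tcp_pos"])
print(imaging.camera_model("wrist"))
E
```

```text
pics
top {'K': [[452.95, 0.0, 323.428], [0.0, 452.95, 236.953], [0.0, 0.0, 1.0]], 'position': [437.233, 25.632, 967.999], 'rotation': [0.093, -0.008, -1.551]}
side {'K': [[624.843, 0.0, 313.379], [0.0, 624.843, 241.899], [0.0, 0.0, 1.0]], 'position': [-131.087, -787.345, 739.019], 'rotation': [0.985, -0.025, -0.672]}
0.1 [-3.14011840e+00 -2.08199102e-04  2.70879828e+00] [230.39250802 498.872854   230.60271164]
{'K': array([[363.66875037,   0.        , 319.67492158],
       [  0.        , 363.66875037, 241.14173844],
       [  0.        ,   0.        ,   1.        ]]), 'position': array([155.96815946, 532.53987834, 372.4210697 ]), 'rotation': array([-3.25544561e-01,  8.44832931e-04,  1.13721369e+00])}
```

View pics/top0.png

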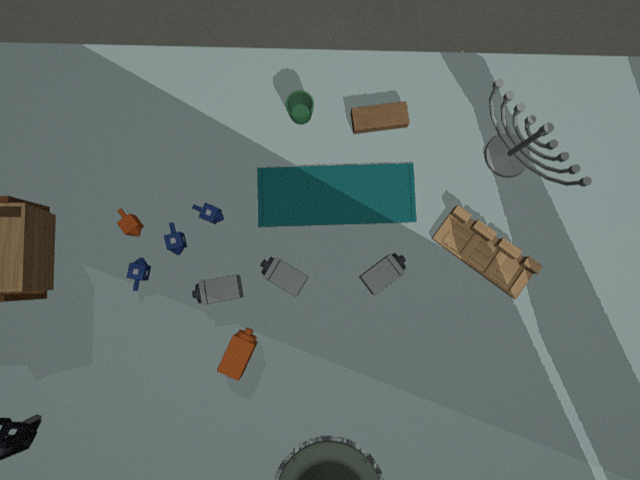

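View pics/side0.png

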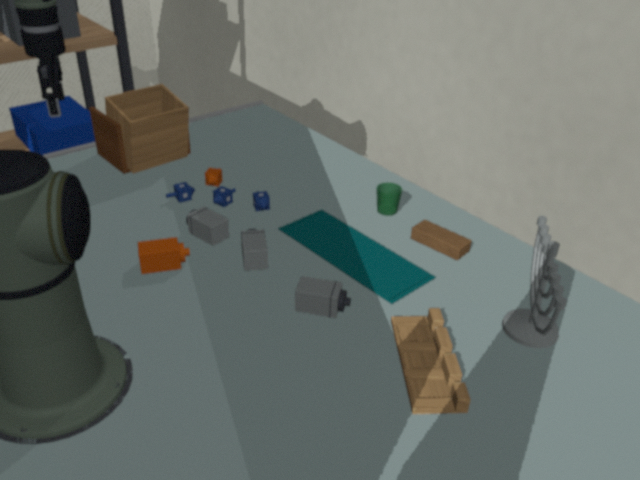

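Top view: dreidels at about (210,213), (175,240) and (139,270). Cans are at (220,289), (285,276) and (382,274), the mat centre at (337,194) and the tray at (487,250). The orange look-alikes are at (130,224) and (237,354). Next I'll take nadir wrist views of each to refine these.

```bash
cat > h.py <<'E'
import numpy as np, cv2
from scipy.spatial.transform import Rotation as R
from bench import bot, solve_ik, imaging
def rot(rpy): return R.from_euler('xyz', rpy)
def ray(m, px, z):
    """pixels (N,2) -> world points on plane z"""
    px=np.atleast_2d(np.asarray(px,float)); K=m["K"]
    d=np.c_[(px[:,0]-K[0,2])/K[0,0], -(px[:,1]-K[1,2])/K[1,1], -np.ones(len(px))]
    d=rot(m["rotation"]).apply(d); p=np.asarray(m["position"])
    return p+d*((z-p[2])/d[:,2])[:,None]
def proj(m,P):
    q=rot(m["rotation"]).inv().apply(np.atleast_2d(P)-m["position"]); K=m["K"]
    return np.c_[K[0,0]*q[:,0]/-q[:,2]+K[0,2], K[1,1]*-q[:,1]/-q[:,2]+K[1,2]]
def cam_in_tcp():
    s=bot.get_state(); m=imaging.camera_model("wrist"); Rt=rot(s["orientation"])
    return Rt.inv().apply(m["position"]-s["tcp_pos"]), Rt.inv()*rot(m["rotation"])
def look(xy, h=300, yaws=None):
    """wrist camera straight above xy at height h, looking down; returns image, model"""
    t,Rc=cam_in_tcp(); best=None; q0=np.array(bot.get_state()["qpos"])
    for yaw in (np.arange(-np.pi,np.pi,np.pi/12) if yaws is None else yaws):
        Rw=rot([0,0,yaw]); Rt=Rw*Rc.inv(); p=np.array([*xy,h])-Rt.apply(t)
        q=solve_ik(p.tolist(),Rt.as_euler('xyz').tolist())
        if q is not None:
            c=np.abs(np.array(q)-q0).max()
            if best is None or c<best[0]: best=(c,q)
    if best is None: print("look unreachable",xy); return None
    bot.move_j(list(best[1])); bot.dwell(0.2)
    m=imaging.camera_model("wrist"); return imaging.capture("wrist"), m
E
cat > s1.py <<'E'
from h import *
import pickle
m=imaging.camera_model("top"); np.set_printoptions(precision=1,suppress=True)
T={"d0":(210,213,25),"d1":(175,240,25),"d2":(139,270,25),"c0":(220,289,40),"c1":(285,276,40),"c2":(382,274,40),"tray":(487,250,12),"mat":(337,194,4)}
print(cam_in_tcp()[0])
out={}
for k in ("d2","d1","d0","c0","c1","mat","c2","tray"):
    u,v,z=T[k]; p=ray(m,(u,v),z)[0]; print(k,p)
    r=look(p[:2], 330)
    if r is None: continue
    out[k]=r; cv2.imwrite(f"pics/w_{k}.png",r[0]); print(r[1]["position"],r[1]["rotation"])
pickle.dump(out,open("w.pkl","wb")); print(bot.get_state()["t"])
ims=[cv2.resize(out[k][0],(266,200)) for k in out]
while len(ims)<9: ims.append(np.zeros_like(ims[0]))
cv2.imwrite("pics/mont.png",np.vstack([np.hstack(ims[i:i+3]) for i in (0,3,6)]))
E
python3 s1.py
```

```text
[  81.7   -0.9 -141.8]
d2 [448.8 400.   25. ]
[447.7 401.2 331. ] [-0.  -0.   1.1]
d1 [512.6 328.8  25. ]
[511.6 329.8 330.2] [ 0. -0.  1.]
d0 [570.9 258.5  25. ]
[570.  259.5 330.2] [ 0. -0.  1.]
c0 [413.4 227.8  40. ]
[413.9 227.5 329.9] [-0.  -0.   1.6]
c1 [442.3  96.6  40. ]
[442.2  97.4 330. ] [ 0.  -0.   1.6]
mat [620.9  -7.9   4. ]
[621.1  -6.1 330.6] [ 0.  -0.   0.8]
c2 [ 450.3 -101.5   40. ]
[ 451.1 -101.2  329.8] [-0. -0.  1.]
tray [ 505.9 -327.7   12. ]
[ 507.3 -326.   330.4] [0.  0.  0.3]
7.9917
```

View pics/mont.png

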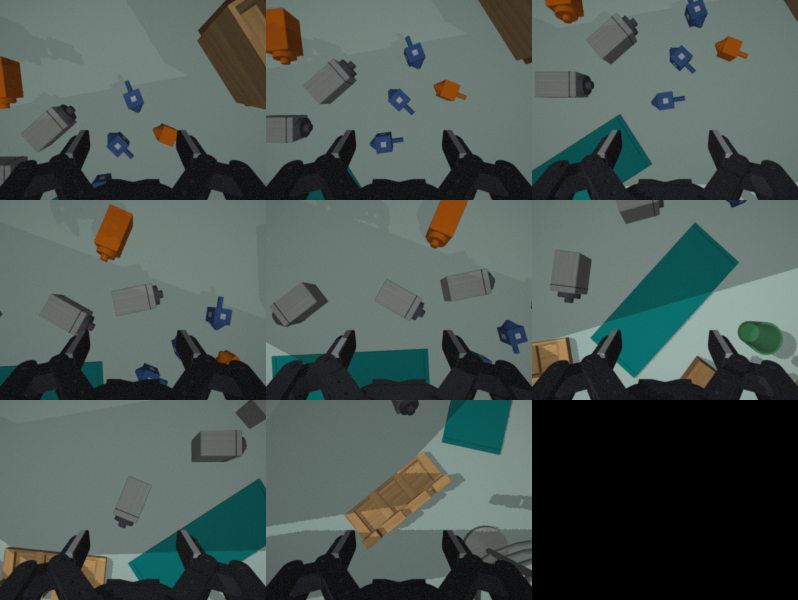

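View pics/w_c1.png

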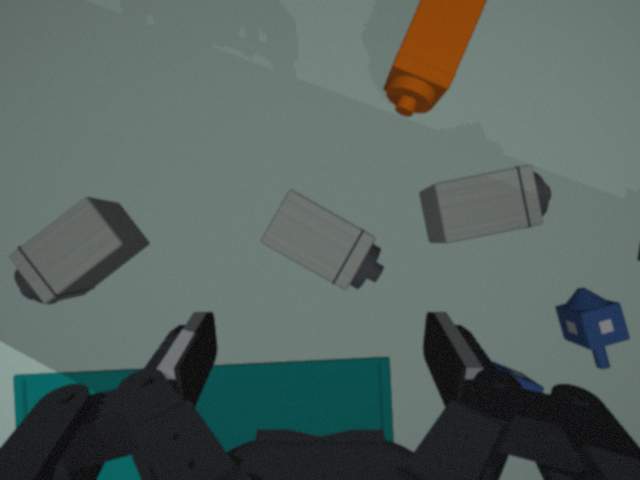

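The wrist views show all three cans, the three dreidels, the mat and the tray clearly; in w_c1 the can body centre is at about (318,238) with the lid toward (370,265). Now the segmentation, and a closer look at the tray.

```bash
cat > seg.py <<'E'
from h import *
def comp(mask, px):
    n,l,st,c=cv2.connectedComponentsWithStats(mask)
    d=[np.hypot(*(c[i]-px)) if st[i,4]>150 else 1e9 for i in range(1,n)]
    return (l==1+int(np.argmin(d))).astype(np.uint8)*255
def dreidel(img,m,px=(320,241)):
    hsv=cv2.cvtColor(img,cv2.COLOR_BGR2HSV)
    b=cv2.inRange(hsv,(100,110,40),(130,255,255)); b=cv2.morphologyEx(b,cv2.MORPH_CLOSE,np.ones((13,13)))
    b=comp(b,px)
    body=cv2.morphologyEx(b,cv2.MORPH_OPEN,cv2.getStructuringElement(cv2.MORPH_ELLIPSE,(23,23)))
    pts=np.argwhere(b)[:,::-1]; bp=ray(m,np.argwhere(body)[:,::-1],34)[:,:2].astype(np.float32)
    (c,sz,a)=cv2.minAreaRect(bp); W=ray(m,pts,22)[:,:2]
    far=W[np.argsort(-np.hypot(*(W-c).T))[:12]].mean(0)-c     # stem end
    th=np.arctan2(far[1],far[0]); k=np.radians(a); th2=k+np.round((th-k)/(np.pi/2))*np.pi/2
    # body centre: across from all pixels at mid body, along from the stem end (40 mm)
    return np.array(c),th2,sz,th,np.hypot(*far)
def can(img,m,px=(320,241)):
    lab=cv2.cvtColor(cv2.GaussianBlur(img,(3,3),0),cv2.COLOR_BGR2LAB).astype(int)
    neutral=(np.abs(lab[...,1]-128)<=3)&(np.abs(lab[...,2]-128)<=6)
    top=comp(cv2.morphologyEx((neutral&(lab[...,0]>85)).astype(np.uint8)*255,cv2.MORPH_CLOSE,np.ones((5,5))),px)
    top=cv2.morphologyEx(top,cv2.MORPH_OPEN,np.ones((9,9)))
    W=ray(m,np.argwhere(top)[:,::-1],48)[:,:2].astype(np.float32)
    c,sz,a=cv2.minAreaRect(W); c=np.array(c); k=np.radians(a)+(np.pi/2 if sz[1]>sz[0] else 0)
    u=np.array([np.cos(k),np.sin(k)])
    dk=lambda s: lab[...,0][tuple(np.round(proj(m,[*(c+s*u*47),36])[0][::-1]).astype(int))]
    if dk(1)>dk(-1): k+=np.pi
    return c,k,sz,dk(1),dk(-1)
E
python3 - <<'E'
from seg import *; import pickle
np.set_printoptions(precision=2,suppress=True)
w=pickle.load(open("w.pkl","rb"))
for k in ("d0","d1","d2"): print(k,*dreidel(*w[k]))
for k in ("c0","c1","c2"):
    print(k,*can(*w[k])); lab=cv2.cvtColor(w[k][0],cv2.COLOR_BGR2LAB).astype(int); print(lab[240,320]-[0,128,128],lab[180,120]-[0,128,128])
i,m=w["tray"]; cv2.imwrite("pics/trayc.png",cv2.resize(i[100:380,170:500],None,fx=2.1,fy=2.1,interpolation=cv2.INTER_CUBIC))
i,m=w["mat"]; hsv=cv2.cvtColor(i,cv2.COLOR_BGR2HSV); print(hsv[250,350],hsv[200,400])
E
```

```text
d0 [565.  246.3] 1.0490546400037373 (18.73319435119629, 19.54755210876465) 1.1879573770256764 53.409871428143646
d1 [509.39 330.44] 0.26374694085956757 (47.79940414428711, 31.674434661865234) 0.27993154279987276 39.97365811325782
d2 [448.26 403.53] 2.9798985616895233 (32.11711120605469, 44.25727081298828) 2.9950355517723852 41.1735475084499
c0 [412.25 229.46] 1.7672990992754791 (46.968204498291016, 76.60838317871094) 61 128
[118  -2   1] [125  -6   1]
c1 [440.79  95.82] 1.0612131688024395 (76.44316101074219, 47.219024658203125) 57 129
[121  -3   1] [126  -7   1]
c2 [ 449.39 -101.33] 5.380130484456173 (47.334495544433594, 76.68050384521484) 128 57
[120  -4   2] [125  -7   1]
[ 90 232 110] [ 89 219  85]
```

View pics/trayc.png

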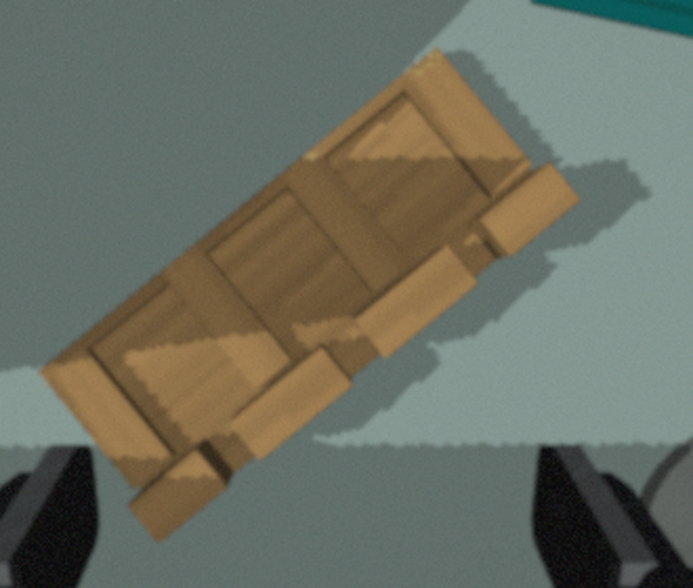

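```bash
python3 - <<'E'
s=open("seg.py").read(); a=s.index("    body=cv2"); b=s.index("def can")
s=s[:a]+'''    cn=max(cv2.findContours(b,cv2.RETR_EXTERNAL,cv2.CHAIN_APPROX_NONE)[0],key=cv2.contourArea)
    b=cv2.drawContours(np.zeros_like(b),[cn],-1,255,-1)
    body=cv2.morphologyEx(b,cv2.MORPH_OPEN,cv2.getStructuringElement(cv2.MORPH_ELLIPSE,(19,19)))
    W=ray(m,np.argwhere(b)[:,::-1],34)[:,:2]; B=ray(m,np.argwhere(body)[:,::-1],34)[:,:2].astype(np.float32)
    c,sz,a=cv2.minAreaRect(B); c=np.array(c)
    far=W[np.argsort(-np.hypot(*(W-c).T))[:12]].mean(0)-c
    k=np.radians(a); th=np.arctan2(far[1],far[0]); th=k+np.round((th-k)/(np.pi/2))*np.pi/2
    u=np.array([np.cos(th),np.sin(th)]); v=np.array([-u[1],u[0]])
    s=(W-c)@u; t=(W-c)@v; bins=np.arange(np.floor(s.min()),s.max(),1.0)
    wd=np.array([np.ptp(t[(s>=x-.5)&(s<x+.5)]) if ((s>=x-.5)&(s<x+.5)).sum()>1 else 0 for x in bins])
    e=bins[wd>22].max(); tb=(B-c)@v
    c=c+u*(e+.5-16)+v*(tb.max()+tb.min())/2
    return c,th,sz,np.ptp(s),e-bins[wd>22].min()
'''+s[b:]
open("seg.py","w").write(s)
E
python3 - <<'E'
from seg import *; import pickle
np.set_printoptions(precision=2,suppress=True)
w=pickle.load(open("w.pkl","rb"))
for k in ("d0","d1","d2"): print(k,*dreidel(*w[k]))
# cross view: d1 seen in image d0/d2 
m=w["tray"][1]; g=lambda l,z: ray(m,np.array(l)/2.1+[170,100],z)[:,:2]
hi=g([(580,198),(160,542)],30); hin=g([(550,165),(128,505)],30); lo=g([(437,50),(42,372)],12)
for q in (hi,hin,lo): d=q[0]-q[1]; print(q.tolist(),np.hypot(*d),np.degrees(np.arctan2(d[1],d[0])),q.mean(0))
print(hi.mean(0)-lo.mean(0))
# low-wall grid: floor slots mid notch
nt=g([(490,245),(365,345+22),(225,465)],30); print(nt)
i,mm=w["mat"]; b=cv2.inRange(cv2.cvtColor(i,cv2.COLOR_BGR2HSV),(80,150,30),(100,255,255))
cn=max(cv2.findContours(b,0,2)[0],key=cv2.contourArea); print(cv2.minAreaRect(ray(mm,cn[:,0],4)[:,:2].astype(np.float32)))
E
```

```text
d0 [570.68 259.71] 1.1734082173648699 (42.93535232543945, 32.12578201293945) 64.55475472090059 32.0
d1 [509.87 330.57] 0.26373079544545897 (48.951175689697266, 31.674453735351562) 64.49994053894932 32.0
d2 [445.66 404.05] 3.0015352808078175 (32.15094757080078, 46.10388946533203) 65.05823531949946 32.0
[[597.9735315266579, -261.1165097485257], [473.93959262671655, -434.95942643954606]] 213.55509285117842 54.492793886882545 [ 535.96 -348.04]
[[583.1875476639127, -251.67425709041925], [457.98033491544294, -424.21171258223336]] 213.1807206851274 54.03230808818799 [ 520.58 -337.94]
[[529.7074260078971, -213.26389943649167], [405.8914088440618, -385.97350382322054]] 212.5065023798932 54.36315120139903 [ 467.8  -299.62]
[ 68.16 -48.42]
[[ 568.64 -288.23]
 [ 533.75 -347.42]
 [ 490.69 -399.04]]
((619.5772094726562, -5.7736968994140625), (127.2606201171875, 335.8681335449219), 2.8427085876464844)
```

```bash
cat > plan.py <<'E'
from seg import *
TH=np.radians(-35.6); TC=np.array([502.7,-324.4]); TX=np.array([np.cos(TH),np.sin(TH)]); TY=np.array([-TX[1],TX[0]])
SLOT=[TC+TY*o for o in (-64,0,64)]
MC=np.array([619.6,-5.8]); MA=np.radians(2.84); MX=np.array([np.cos(MA),np.sin(MA)]); MY=np.array([-MX[1],MX[0]])
UP=np.array([0,0,1.])
LIM=np.array([[-2.65,2.65],[-.97,1.79],[-1.3,1.35],[-1.93,2.1],[-1.47,1.37],[-3.14,3.14]])
def tool(z,x): z=np.array(z,float); x=np.array(x,float); return R.from_matrix(np.c_[x,np.cross(z,x),z])
def ik(p,Rt):
    q=solve_ik(np.asarray(p).tolist(),Rt.as_euler('xyz').tolist()); return None if q is None else np.array(q)
def margin(qs): return min(np.minimum(q-LIM[:,0],LIM[:,1]-q).min() for q in qs)
def feasible(poses):
    qs=[ik(*a) for a in poses]; return None if any(q is None for q in qs) else qs
G=np.array([0,4,20.])   # grasp point in can frame: (y, p, z)
def canposes(origin,zc,p,th,gz=20,gp=4):
    a=-(np.cos(th)*p+np.sin(th)*zc); x=np.cos(th)*zc-np.sin(th)*p
    return origin+gz*zc+gp*p+19*a, tool(a,x), a
def plan_can(c,k,spot):
    zc=np.array([np.cos(k),np.sin(k),0]); best=None
    for th in np.radians([25,30,35,40,45,50]):
        P,Rp,a=canposes(np.array([*c,24.]),zc,UP,th)
        pick=feasible([(P-80*a,Rp),(P,Rp),(P+UP*130,Rp)])
        if pick is None: continue
        for phi in np.radians(np.arange(-70,71,10)):
            p=-np.array([np.cos(phi),np.sin(phi),0])
            Q,Rq,b=canposes(np.array([*spot,4+39+1.]),UP,p,th)
            pl=feasible([(Q+UP*110,Rq),(Q,Rq),(Q-70*b,Rq)])
            if pl is None: continue
            sc=min(margin(pick+pl),.35)-.08*np.abs(pick[2]-pl[0]).max()-.1*abs(phi)
            if best is None or sc>best[0]: best=(sc,np.degrees(th),np.degrees(phi),(P,Rp,a),(Q,Rq,b))
    return best
def plan_dr(c,k,slot):
    best=None; u=np.array([np.cos(k),np.sin(k),0])
    for s in (-1,1):
        Rp=tool(-UP,s*u); Rq=tool(-UP,s*np.array([*TX,0])); P=np.array([*c,14.]); Q=np.array([*slot,20.])
        qs=feasible([(P+UP*120,Rp),(P,Rp),(Q+UP*120,Rq),(Q,Rq)])
        if qs is None: continue
        sc=margin(qs)-(.1 if s>0 else 0)-.05*np.abs(qs[0]-qs[2]).max()
        if best is None or sc>best[0]: best=(sc,s,(P,Rp),(Q,Rq))
    return best
def E(Rt): return Rt.as_euler('xyz').tolist()
E
python3 - <<'E'
from plan import *; import pickle
np.set_printoptions(precision=2,suppress=True)
w=pickle.load(open("w.pkl","rb"))
i,m=w["tray"]
for s in SLOT: print("notch px in crop",(proj(m,[*(s+TX*32),30])-[170,100])*2.1)
spots=[MC+MY*o for o in (95,0,-95)]
for k,s in zip(("c0","c1","c2"),spots):
    r=can(*w[k]); b=plan_can(r[0],r[1],s); print(k,s,b and (b[:3],b[3][0],b[4][0]))
for k,s in zip(("d0","d1","d2"),SLOT[::1]):
    r=dreidel(*w[k]); b=plan_dr(r[0],r[1],s); print(k,s,b and (b[:2],b[2][0],b[3][0]))
E
```

```text
notch px in crop [[229.55 455.77]]
notch px in crop [[355.59 352.88]]
notch px in crop [[481.62 250.  ]]
c0 [614.89  89.08] ((np.float64(0.18964285736240147), np.float64(50.0), np.float64(29.999999999999996)), array([411.18, 234.8 ,  15.79]), array([622.01,  93.19,  49.45]))
c1 [619.6  -5.8] ((np.float64(0.17935842535393756), np.float64(50.0), np.float64(29.999999999999996)), array([443.45, 100.57,  15.79]), array([626.71,  -1.69,  49.45]))
c2 [ 624.31 -100.68] ((np.float64(0.12017684383493715), np.float64(25.0), np.float64(-70.0)), array([ 456.8 , -110.73,   10.78]), array([ 628.83, -113.11,   55.97]))
d0 [ 465.44 -376.44] ((np.float64(0.9372453195834874), -1), array([570.68, 259.71,  14.  ]), array([ 465.44, -376.44,   20.  ]))
d1 [ 502.7 -324.4] ((np.float64(0.9343982833536292), -1), array([509.87, 330.57,  14.  ]), array([ 502.7, -324.4,   20. ]))
d2 [ 539.96 -272.36] ((np.float64(0.6312787216399534), -1), array([445.66, 404.05,  14.  ]), array([ 539.96, -272.36,   20.  ]))
```

```bash
cat > act.py <<'E'
from plan import *
np.set_printoptions(precision=1,suppress=True)
def st(*ks):
    s=bot.get_state(); return [np.round(s[k],2).tolist() for k in ks]
def down(Q,b=None):
    bot.movel(Q.tolist(),max_speed=60)
    hit=bot.movel((Q-UP*4).tolist(),max_speed=15,threshold=5); print("touch",hit,st("tcp_pos","contact_force"))
def do_can(xy,spot):
    img,m=look(xy,330); c,k,sz,*_=can(img,m); print("can",c,k,np.array(sz))
    assert abs(max(sz)-77)<5 and abs(min(sz)-47)<4
    s,th,phi,(P,Rp,a),(Q,Rq,b)=plan_can(c,k,spot); print(th,phi)
    bot.grip(.85); bot.move_ptp((P-80*a).tolist(),E(Rp)); bot.movel(P.tolist(),max_speed=120)
    bot.grip(0,70); print("gripped",st("opening","gripper_force","contact_force","t"))
    bot.movel((P+UP*130).tolist()); print("lift",st("opening","gripper_force"))
    bot.move_ptp((Q+UP*110).tolist(),E(Rq)); print("over",st("opening","gripper_force","contact_force"))
    down(Q); bot.grip(.72); bot.movel((Q-70*b).tolist()); bot.movel((Q-70*b+UP*90).tolist())
    print("done",st("t"))
def do_dr(xy,slot):
    img,m=look(xy,330); c,k,sz,L,bl=dreidel(img,m); print("dr",c,k,np.array(sz),L,bl)
    assert abs(L-64.7)<6 and abs(min(sz)-32)<5
    s,_,(P,Rp),(Q,Rq)=plan_dr(c,k,slot)
    bot.grip(.62); bot.move_ptp((P+UP*120).tolist(),E(Rp)); bot.movel(P.tolist(),max_speed=150)
    bot.grip(0,45); print("gripped",st("opening","gripper_force","contact_force"))
    bot.movel((P+UP*120).tolist()); print("lift",st("opening"))
    bot.move_ptp((Q+UP*120).tolist(),E(Rq)); print("over",st("opening"))
    down(Q); bot.grip(.55); bot.movel((Q+UP*120).tolist()); print("done",st("t"))
E
python3 - <<'E'
from act import *
do_can((449.4,-101.3),MC-MY*112)
img,m=look((MC-MY*80),420); cv2.imwrite("pics/p1.png",img)
cv2.imwrite("pics/p1.png",np.hstack([cv2.resize(i,(400,300)) for i in (img,imaging.capture("side"))]))
E
```

```text
can [ 449.4 -101.4] 5.376298195647549 [46.8 76.7]
25.0 -70.0
gripped [0.55, 72.29, [1.62, -1.45, 4.03], 13.12]
lift [0.55, 71.94]
over [0.55, 72.26, [-0.75, -0.58, -1.32]]
touch True [[629.85, -130.45, 57.32], [-0.15, 0.86, 3.18]]
done [19.2]
```

View pics/p1.png

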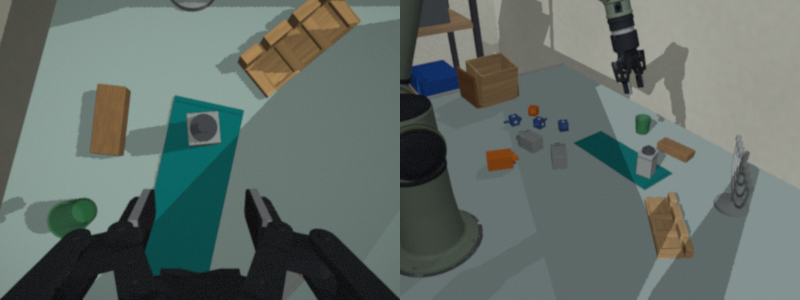

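The picture shows can2 standing lid up on the mat, at (203,127) in the wrist view. Everything else is undisturbed.

```bash
python3 - <<'E'
from act import *
do_can((412.3,229.5),MC+MY*112)
do_can((440.8,95.8),MC)
do_dr((570.7,259.7),SLOT[0])
img,m=look(TC,330); im2,_=look(MC,430)
cv2.imwrite("pics/p2.png",np.vstack([np.hstack([cv2.resize(i,(400,300)) for i in r]) for r in ((img,im2),(imaging.capture("side"),imaging.capture("top")))]))
E
```

```text
can [412.3 229.8] 1.778459708324215 [46.8 77.2]
50.0 29.999999999999996
gripped [0.55, 72.11, [-1.78, 3.71, 4.36], 27.15]
lift [0.55, 71.85]
over [0.55, 72.24, [-0.1, 0.87, -2.98]]
touch True [[621.69, 110.28, 49.27], [-1.32, -0.66, 3.77]]
done [33.26]
can [440.8  96.1] 1.0618825543424308 [76.5 47.1]
50.0 29.999999999999996
gripped [0.55, 72.16, [0.47, 3.0, 5.07], 36.87]
lift [0.55, 71.79]
over [0.55, 72.11, [-0.24, 0.22, -1.34]]
touch True [[627.29, -1.6, 49.51], [-0.58, -0.43, 3.82]]
done [43.07]
dr [570.6 259.8] 1.1891682720637409 [42.3 32.1] 64.42184866595731 32.0
gripped [0.39, 46.7, [0.25, -0.13, 6.4]]
lift [0.39]
over [0.39]
touch True [[465.43, -376.42, 20.53], [-1.19, 1.06, 4.32]]
done [55.09]
```

View pics/p2.png

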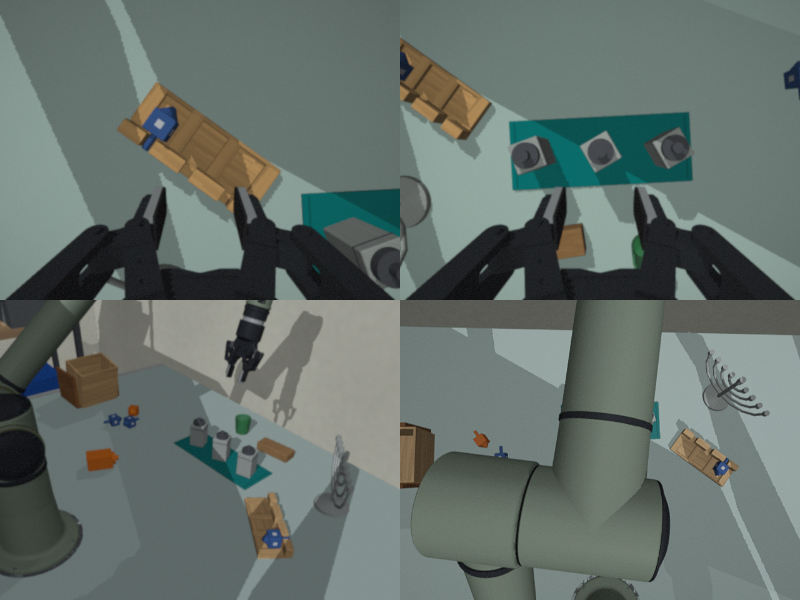

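All three cans stand on the mat and the first dreidel sits in slot0, stem in its notch. In the side view the remaining dreidels, at (114,420) and (131,422), look closer together than before, so one seems to have been knocked. I'll look before grasping.

```bash
python3 - <<'E'
from act import *
img,m=look((478,367),330); cv2.imwrite("pics/p3.png",img)
for P in ((509,330),(446,404)): px=proj(m,[*P,34])[0]; print(px,*dreidel(img,m,px))
E
```

```text
[275.3 278. ] [485.3 357.5] 0.08125287841074942 (43.21077346801758, 32.053226470947266) 64.85195415719899 32.0
[366.1 200.4] [446.3 403.1] 2.9978822227405555 (33.16444396972656, 44.10041427612305) 65.16983991987283 33.0
```

View pics/p3.png

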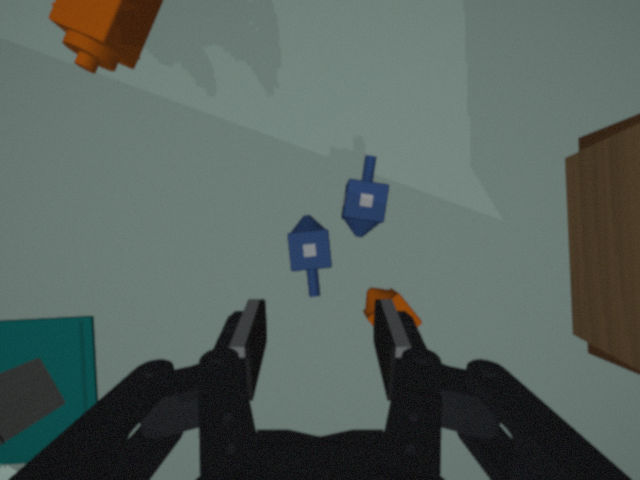

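d1 has been knocked to (485,357) and now lies close to d2 at (446,403). I'll grasp d1 4 mm toward its stem, with a narrower opening, to clear d2's tip.

```bash
sed -i 's/def do_dr(xy,slot):/def do_dr(xy,slot,off=0,op=.62):/; s/    bot.grip(.62); /    P=P+off*np.array([np.cos(k),np.sin(k),0]); Q=Q+off*np.array([*TX,0])\n    bot.grip(op); /' act.py
python3 - <<'E'
from act import *
do_dr((485.3,357.5),SLOT[1],4,.56)
do_dr((446.3,403.1),SLOT[2])
img,m=look(TC,330); im2,_=look(MC,430)
bot.move_j([1.004,0.326,-0.193,1.052,0,1.437])
cv2.imwrite("pics/p4.png",np.vstack([np.hstack([cv2.resize(i,(400,300)) for i in r]) for r in ((img,im2),(imaging.capture("side"),imaging.capture("top")))]))
cv2.imwrite("pics/p5.png",cv2.resize(img[80:380,160:520],None,fx=2,fy=2))
for s in SLOT:
    c,k,sz,L,bl=dreidel(img,m,proj(m,[*s,39])[0]); c=c+(m["position"][:2]-c)*5/296
    print("rel slot",(c-s)@TX,(c-s)@TY,k-TH,L)
E
```

```text
dr [485.2 357.4] 0.08325527594486638 [42.4 32. ] 64.81515423284321 32.0
gripped [0.39, 46.17, [1.49, -0.3, 4.65]]
lift [0.39]
over [0.39]
touch True [[505.95, -326.71, 20.42], [-0.53, 0.63, 5.02]]
done [68.84]
dr [445.7 404. ] 2.9976324182303062 [32.1 46. ] 65.04523294235737 32.0
gripped [0.38, 46.64, [0.14, 0.29, 6.55]]
lift [0.39]
over [0.38]
touch True [[539.97, -272.34, 20.42], [0.31, 1.36, 4.91]]
done [82.87]
rel slot 1.372304672302916 10.828470893433025 0.493444494997215 59.416549698499026
rel slot 0.13001783962168148 -0.4674838181546712 -0.010353211843153853 65.9780000368652
rel slot 6.500753044218332 -6.400197177592041 -0.6852197204502783 53.735276906971094
```

View pics/p4.png

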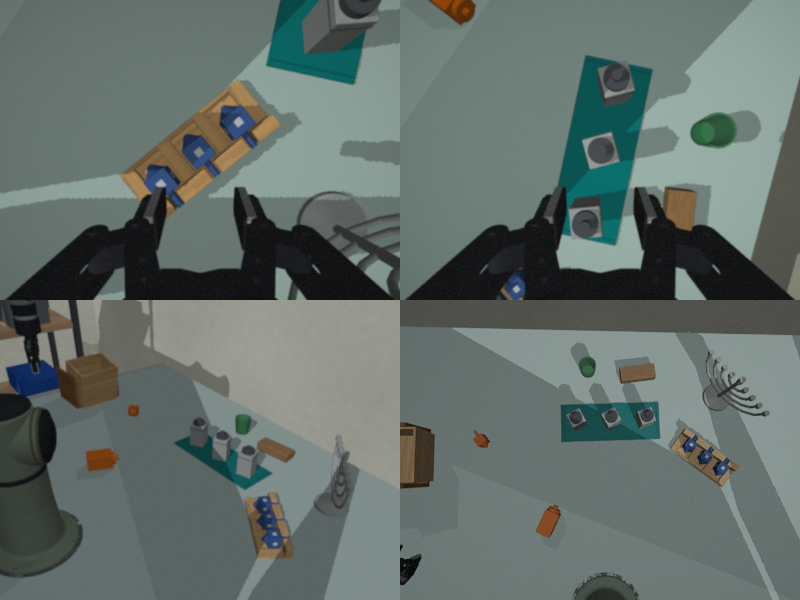

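View pics/p5.png

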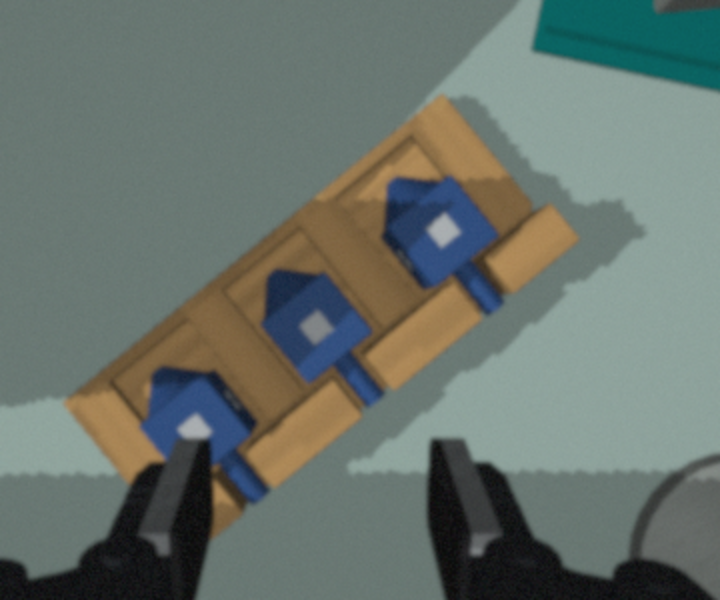

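The pictures show all three dreidels lying flat with their stems in the notches, with letter marks at (195,428), (317,327) and (443,230). The slot0 and slot2 numbers are off because a finger hides one and shadow falls across the other. All three touched down at the same height (20.4–20.5 mm). The cans are upright on the mat and the bystanders have not moved.

```bash
python3 -c "
from bench import bot
print(bot.get_state()['t'], bot.sign_off())"
```

```text
the job is handed in; nothing more can be done
87.7333 None
```

I handed the job in at 87.7 s; by the last pictures, all three canisters stand lid up on the mat, all three dreidels lie in their own compartments with stems in the notches, and the bystanders are where they were (no verdict came back).

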